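# Eject the vial tray through the autosampler guard

## Robot

A 7-joint arm with a two-finger parallel gripper is mounted at the origin on the work surface. World frame = base frame: x ahead of the robot, y to its left, z up, the work surface at z = 0. Lengths are in m, angles in rad, forces in N, time in s.
With the tool pointing down it reaches from about 0.425 to 1.025 m from the base axis. Payload 9.4 kg.
Tool frame: the origin (TCP) lies on the front face of the gripper's body, between the roots of the fingers; the fingertips stand 73 mm ahead of it and the grasp point (between the pads) lies robot.hold_point_z ahead of it (robot.hold_point_z is the distance from the TCP to the grasp point, in m); z points along the fingers, y is the direction in which the jaws open and shut (so a half turn about z gives the same grasp; the last joint's range is limited). The gripper opens to 85 mm and grips with 20 to 120 N. Pads are 22 mm wide; open, the fingers measure 114 mm over their backs; the gripper's body (76 mm by 85 mm) begins 54 mm behind the grasp point. The pads swing forward as they close: fully open they stand 13 mm farther back than shut.
Start: joints at [-1.411, 0.599, -0.003, 1.599, 0.002, 0.943, -0.08], TCP at [0.17, 0.705, 0.304] pointing down, gripper open.
Joint ranges: [-2.57, 2.57], [-0.35, 1.97], [-1.29, 1.29], [0.11, 2.56], [-1.05, 4.19], [0.11, 1.86], [-2.63, 2.63]. Speed limits (rad/s): [2.22, 2.22, 3.01, 3.01, 3.14, 3.14, 3.14].

## Interface

Orientations are given as a unit quaternion [w, x, y, z].
In Python, from cell import robot gives the robot as it stands.
- The arm moves only by the tool arm_command, never from a script. Its argument "commands" is a list of rows, each a list of 3 entries, a list of its own where there are three numbers: the shift along the tool's x, y, z in cm, then the turn, a rotation vector about the tool's x, y, z in rad, then the closure, from 0 (fully open) to 1 (shut). A call has 1 to 20 rows; each row shifts and turns the commanded pose from where the row before left it, along the tool's axes as they then stand; what a row does not reach is not made up. A row lasts 1/10 s, in which the tool goes at most 50 mm and 8.59 degrees, less where a joint would pass 70% of its speed; a pose out of reach is approached as far as the arm can. A call is refused whole if a number of a shift passes 5 or a number of a turn 0.15, either way. A call with a gripper value outside its range is refused whole. The fingers move at their own pace and stop on an object; the grip force is fixed at half the most. Time passes only in rows, so rows that do not move let the fingers close. It gives the time, the measured TCP pose, the force and the opening at its end, in the units of the state.
- robot.sense(): the state, without advancing time (a new reading comes with each control period).
- robot.get_image(name): name is "scene" or "top"; returns the picture (384x512x3 uint8, red, green, blue); there is no depth.
- robot.camera_model(name): a dict with "fx", "fy", "cx", "cy" (pixels), "D" ([k1, k2, p1, p2, k3] as OpenCV has them; the pictures are not rectified), "pose" (4x4, takes a point from camera to world coordinates). Camera axes: x right, y up, looking along -z (the intrinsics and any distortion apply to the point x, -y, -z); pixel columns grow to the right and rows downward; lengths in m; the calibration is good to about 2 mm. A picture is of the moment at which its call begins. camera_model takes no time and is no camera call.
- robot.job_done(): hands the job in, once; it reports no verdict.
The state is a dict: "time": time; "joint_pos": joint angles; "qd": joint speeds; "effort": joint torques, N m; "tcp_pos": TCP position; "tool_rot": TCP orientation; "force": force on the tool from outside, world axes, zero at the start; "wrist_torque": the same for the moment, N m; "finger_gap": opening from 0.0 (shut) to 1.0 (fully open).
Only numpy, scipy, OpenCV 4.12 (cv2) and the standard library are available. Lean on these libraries where they do the work, as an engineer would, in place of code of your own. Each camera call takes 0.05 s, during which the arm holds its last target.

## Task

Eject the autosampler tray that holds the blue-capped vials: reach down through the yellow-edged guard window behind that tray and with the fingertips press the green eject lever fully down to its stop, so that it kicks the tray out towards you, then come back out so the lever springs up. The guard is interlocked, so do not touch it or its window frames at all, and work the tray only by its lever, never by hand. Leave the empty tray, its lever, the two loose vials and the solvent bottle as they are.

Things in the scene. Friction and masses are not known exactly. Their poses are not given: they have to be found in the camera images.
- sampler: Low white autosampler fixed to the bench, 380 mm deep (x), y from -230 to +150 mm; origin on the bench, mid-depth, midway between its two tray bays. +x points to its rear, away from the robot; y to its left. Bays at y = +65 mm (left) and -65 mm (right), each with a black tray in front and a green eject lever behind it under the guard. Highest part: the guard's top, 148 mm above the bench.
- guard: Interlocked guard fixed on the sampler's rear half: level plate about 205 mm (x) by 274 mm (y), clear front strip, grey bars, two yellow-edged windows, one above each lever. 10 mm thick at the window edges, top 148 mm above the bench. Axes along the sampler's; it sits up to 5 mm (x) and 8 mm (y) off centre. Origin above the sampler's, 138 mm over the bench. Nothing of the robot may touch it.
- window_left (a point): Centre of the left guard window, at the height of the guard's top edge (148 mm above the bench). The opening is 84 mm (sampler x) by 96 mm (sampler y).
- window_right (a point): Centre of the right guard window, same size and height.
- lever_left_pad (a point): Point on top of the left lever's green paddle where to press, 56 mm behind its pivot; moves with it. The paddle is 40 mm wide (y); a 9 mm rolled lip lies 9 mm further back (+x). At rest it slopes up to the rear by 0.2 rad, the lip 5 mm below the guard's top. Fully pressed it slopes down by 0.3 rad; this point has gone down 27 mm, to about 37 mm below the guard's top.
- lever_right_pad (a point): The same point on the right eject lever.
- lever_left (a joint): Angle of the left eject lever: 0 at rest (up), 0.5 rad pressed to its stop. Needs about 3 to 12 N at the pad, growing with travel; springs back to 0 when let go. Its lower arm pushes the tray before it out of the bay: the tray starts to move within the first 0.12 rad, is 23 mm out at full press, and stays out.
- lever_right (a joint): Angle of the right eject lever, the same.
- tray_vials: Black tray (170 mm x, 108 mm y, 40 mm high, 0.3 to 0.5 kg) with 27 amber vials with blue caps (caps reach 62 mm above its underside), loose in the left or right bay. Origin at the centre of its underside, 50 mm above the bench; axes along the sampler's. Fully home its origin is at sampler x = -40 mm; it comes out along sampler -x.
- tray_empty: The same black tray without vials, in the other bay; leave it in.
- wash_vial: Loose standing amber vial, 23 mm diameter, 70 mm tall, blue cap, on the sampler's right-hand deck (50 mm above the bench). Origin at the centre of its underside.
- waste_vial: The same vial with a red cap, on the same deck.
- solvent_bottle: Loose amber bottle, 66 mm diameter, 135 mm tall, blue cap, standing on the bench to the left of the sampler. Origin at the centre of its underside.

How it is judged:
On the way:
1. the lever behind the vial tray is pressed at least three quarters down by the fingers (((y of tray_vials in the frame of sampler above 0 m and value of joint lever_left above 0.38 rad and contact force between the fingers and lever_left above 0.3 N) or (y of tray_vials in the frame of sampler below 0 m and value of joint lever_right above 0.38 rad and contact force between the fingers and lever_right above 0.3 N))).
At the end, for the whole second after the job is handed in: The vial tray stands 17 to 52 mm out from its fully home place, level in its bay and at rest; both levers are back up (below 0.06 rad); the empty tray has moved less than 6 mm, the two loose vials and the bottle less than 15 mm and they stand upright (x of tray_vials in the frame of sampler between -0.092 and -0.057 m and angle between tray_vials's own z axis and vertical below 0.05 rad and z of tray_vials in the frame of sampler below 0.055 m and linear speed of tray_vials below 0.01 m/s and value of joint each of lever_left, lever_right below 0.06 rad and distance of tray_empty from where it was at the start of the episode below 0.006 m and distance of each of wash_vial, waste_vial, solvent_bottle from where it was at the start of the episode below 0.015 m and angle between each of wash_vial, waste_vial, solvent_bottle's own z axis and vertical below 0.15 rad); the robot touches nothing.
It fails at once if the robot touches the guard or a window frame (contact force between any of the fingers, the arm and guard above 0.3 N).
It fails at once if the robot touches a tray or its vials instead of using the lever (contact force between any of the fingers, the arm and tray_vials above 0.3 N or contact force between any of the fingers, the arm and tray_empty above 0.3 N).
It fails at once if the empty tray's lever is pressed ((y of tray_vials in the frame of sampler above 0 m and value of joint lever_right above 0.06 rad) or (y of tray_vials in the frame of sampler below 0 m and value of joint lever_left above 0.06 rad)).
It fails at once if the empty tray is shifted by 6 mm or more, or a tray is lifted (distance of tray_empty from where it was at the start of the episode above 0.006 m or z of any of tray_vials, tray_empty in the frame of sampler above 0.06 m).
It fails at once if a loose vial or the bottle is knocked, lifted or carried (distance of any of wash_vial, waste_vial, solvent_bottle from where it was at the start of the episode above 0.015 m).
It also fails if it takes over 40 s, if anything falls off the work surface, if the arm or the gripper's body presses on something with over 40 N, if the wrist force passes 120 N, or if a joint passes its speed limit or range.

## Working session

There is one attempt and no reset: what is moved stays moved. The work goes in short steps, Python scripts to look and compute and a tool call to move; the robot and the scene stay as the last step left them, time stands still between calls to the robot, and variables do not carry over. Pictures are saved under pics/ and viewed, and the job is handed in when it is done.

Besides the shell and the picture viewer there is one more tool, called after "Emit:" as a command line: name --argument value ..., lists and objects as JSON in quotes. arm_command: Moves the arm, as the interface text tells. Its arguments: {"type":"object","properties":{"commands":{"type":"array"}},"required":["commands"]}

```bash
mkdir -p pics; ls; python3 - <<'E'
from cell import robot
import cv2
s=robot.sense(); print(s); print(robot.hold_point_z)
for n in("scene","top"):
    im=robot.get_image(n); cv2.imwrite(f"pics/{n}0.png",im[:,:,::-1])
    m=robot.camera_model(n); print(n,m)
E
```

```text
pics
{'time': 0.0, 'joint_pos': array([-1.41073746,  0.60014705, -0.00252795,  1.60011335,  0.00181739,
        0.94289247, -0.07979955]), 'qd': array([-0.00242194, -0.00046724,  0.00034729, -0.00116277,  0.00032314,
       -0.00052289,  0.00087076]), 'effort': array([ 1.16343348e-03, -7.76421475e+01,  1.56517491e+00, -2.57999754e+01,
        1.22797309e-02,  9.16293240e-03,  7.38919795e-06]), 'tcp_pos': array([0.16998692, 0.70443251, 0.30300715]), 'tool_rot': array([-9.34635222e-06,  1.18075033e-01,  9.93004370e-01, -7.79214170e-04]), 'force': array([ 0.61858848, -0.14518896, -0.85232101]), 'wrist_torque': array([ 0.07651757, -0.04714941,  0.02374962]), 'finger_gap': 0.9974571204446291}
0.0539
scene {'fx': 388.47979980835544, 'fy': 388.47979980835544, 'cx': 255.9267862276184, 'cy': 187.98495424463752, 'D': array([-0.12830798,  0.        ,  0.        ,  0.        ,  0.        ]), 'pose': array([[ 0.78246201, -0.38834753,  0.48676421,  0.88358944],
       [ 0.62260612,  0.47446083, -0.62229298, -0.45589745],
       [ 0.01071539,  0.78998299,  0.61303512,  0.63163892],
       [ 0.        ,  0.        ,  0.        ,  1.        ]])}
top {'fx': 408.6881415194124, 'fy': 408.6881415194124, 'cx': 258.39092321662395, 'cy': 190.54583810304854, 'D': array([-0.09859469,  0.        ,  0.        ,  0.        ,  0.        ]), 'pose': array([[-0.0295414 ,  0.99282542, -0.11586624,  0.40782955],
       [-0.99933079, -0.03183685, -0.01801049,  0.08019559],
       [-0.02157009,  0.11525665,  0.99310152,  0.90335072],
       [ 0.        ,  0.        ,  0.        ,  1.        ]])}
```

View pics/scene0.png

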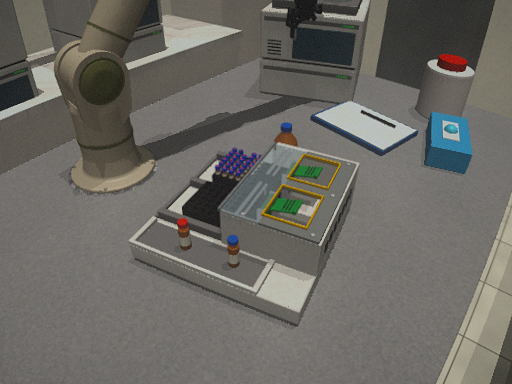

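View pics/top0.png

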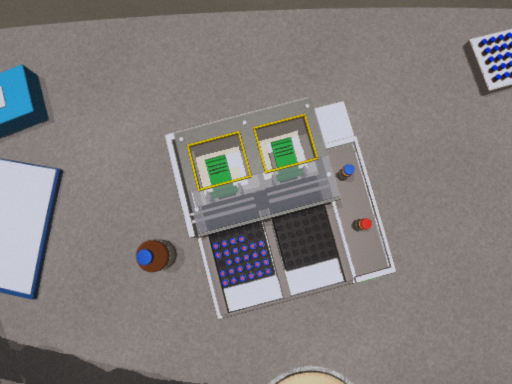

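The vials are in the left bay: blue caps around (240,262) in the top view, with the left window around (219,161). I'll measure the window and the paddle next.

```bash
cat > h.py <<'E'
import numpy as np, cv2
from cell import robot
def ray(n,uv):
    m=robot.camera_model(n); K=np.array([[m['fx'],0,m['cx']],[0,m['fy'],m['cy']],[0,0,1]])
    p=cv2.undistortPoints(np.array(uv,float).reshape(-1,1,2),K,m['D'])[:,0]
    d=np.c_[p[:,0],-p[:,1],-np.ones(len(p))]@m['pose'][:3,:3].T
    return m['pose'][:3,3],d
def onplane(n,uv,z):
    o,d=ray(n,uv); return o+d*((z-o[2])/d[:,2])[:,None]
def proj(n,P):
    m=robot.camera_model(n); K=np.array([[m['fx'],0,m['cx']],[0,m['fy'],m['cy']],[0,0,1]])
    q=(np.array(P,float).reshape(-1,3)-m['pose'][:3,3])@m['pose'][:3,:3]
    q=q*[1,-1,-1]
    return cv2.projectPoints(q,np.zeros(3),np.zeros(3),K,m['D'])[0][:,0]
E
python3 - <<'E'
from h import *
for n in("top","scene"):
    im=cv2.imread(f"pics/{n}0.png"); hsv=cv2.cvtColor(im,cv2.COLOR_BGR2HSV)
    y=cv2.inRange(hsv,(20,150,90),(35,255,255))
    g=cv2.inRange(hsv,(50,120,40),(75,255,255))
    yc,_=cv2.findContours(cv2.dilate(y,np.ones((3,3))),cv2.RETR_CCOMP,cv2.CHAIN_APPROX_NONE)[-2:]
    for c in yc:
        a=cv2.contourArea(c)
        if a<300: continue
        r=cv2.minAreaRect(c); ap=cv2.approxPolyDP(c,6,True)[:,0]
        print(n,'Y',a,ap.tolist())
        if len(ap)==4:
            W=onplane(n,ap,.148); print(np.round(W,4).tolist(), 'ctr',W.mean(0).round(4),'edges',np.linalg.norm(W-np.roll(W,-1,0),axis=1).round(4))
    gc,_=cv2.findContours(g,cv2.RETR_EXTERNAL,cv2.CHAIN_APPROX_NONE)[-2:]
    for c in gc:
        if cv2.contourArea(c)<60: continue
        r=cv2.minAreaRect(c);print(n,'G',cv2.contourArea(c),r, cv2.boxPoints(r).round(1).tolist())
im=cv2.imread("pics/top0.png")[95:215,160:330]; cv2.imwrite("pics/topz.png",cv2.resize(im,None,fx=4.5,fy=4.5,interpolation=cv2.INTER_CUBIC))
im=cv2.imread("pics/scene0.png")[140:250,210:370]; cv2.imwrite("pics/scz.png",cv2.resize(im,None,fx=5,fy=5,interpolation=cv2.INTER_CUBIC))
E
```

```text
top Y 2777.0 [[240, 130], [186, 144], [197, 191], [251, 177]]
[[0.6128, 0.1254, 0.148], [0.5895, 0.2289, 0.148], [0.4988, 0.2088, 0.148], [0.5219, 0.107, 0.148]] ctr [0.5557 0.1675 0.148 ] edges [0.1061 0.0929 0.1044 0.0928]
top Y 2051.5 [[236, 134], [248, 174], [200, 187], [191, 147]]
[[0.6053, 0.1332, 0.148], [0.5277, 0.1124, 0.148], [0.5061, 0.203, 0.148], [0.5833, 0.2193, 0.148]] ctr [0.5556 0.167  0.148 ] edges [0.0803 0.0931 0.0788 0.0889]
top Y 2764.0 [[306, 113], [252, 126], [264, 173], [318, 160]]
[[0.6419, -0.0013, 0.148], [0.6198, 0.1024, 0.148], [0.5286, 0.0824, 0.148], [0.55, -0.0196, 0.148]] ctr [0.5851 0.041  0.148 ] edges [0.106  0.0934 0.1043 0.0937]
top Y 2028.5 [[302, 117], [314, 156], [267, 169], [256, 130]]
[[0.6343, 0.0067, 0.148], [0.5579, -0.0125, 0.148], [0.536, 0.0766, 0.148], [0.6117, 0.095, 0.148]] ctr [0.585  0.0414 0.148 ] edges [0.0787 0.0917 0.0779 0.0911]
top G 469.0 ((217.7678985595703, 169.56446838378906), (25.586755752563477, 20.01976203918457), 74.47589111328125) [[204.6999969482422, 159.89999389648438], [224.0, 154.60000610351562], [230.800003051
[... 1015 characters left out ...]
], [336, 167], [326, 186]]
[[0.5293, 0.1176, 0.148], [0.5126, 0.1944, 0.148], [0.5892, 0.206, 0.148], [0.6071, 0.1317, 0.148]] ctr [0.5596 0.1624 0.148 ] edges [0.0785 0.0775 0.0764 0.0791]
scene G 309.5 ((285.5810546875, 205.01348876953125), (31.400205612182617, 14.960308074951172), 9.462321281433105) [[268.8999938964844, 209.8000030517578], [271.29998779296875, 195.10000610351562], [302.29998779296875, 200.1999969482422], [299.79998779296875, 215.0]]
scene G 210.0 ((307.0408935546875, 171.34632873535156), (27.571203231811523, 10.417174339294434), 3.5763344764709473) [[293.0, 175.6999969482422], [293.6000061035156, 165.3000030517578], [321.1000061035156, 167.0], [320.5, 177.39999389648438]]
```

View pics/topz.png

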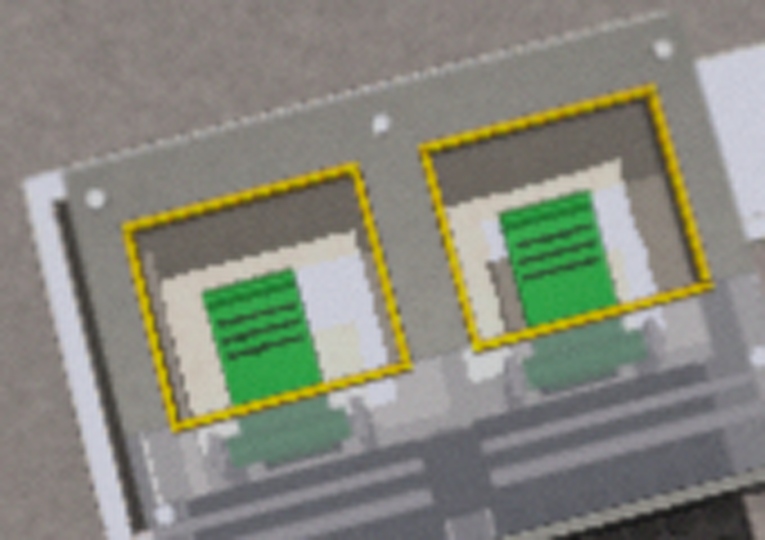

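View pics/scz.png

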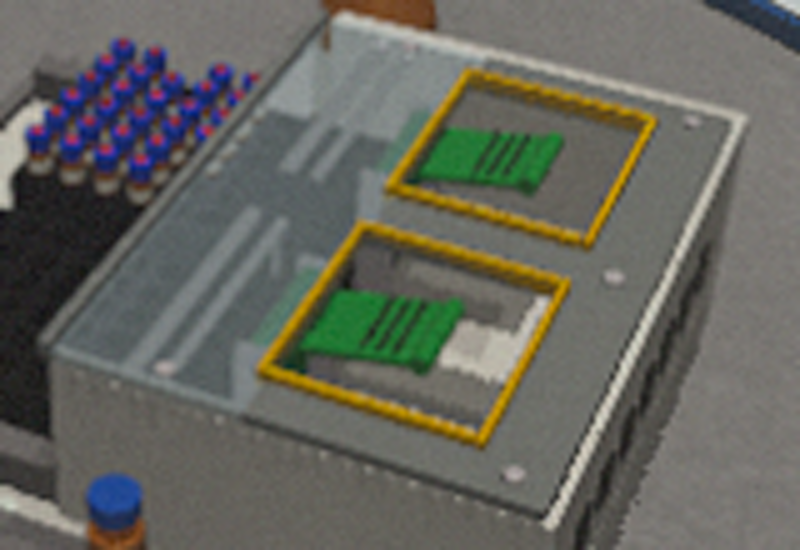

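```bash
python3 - <<'E'
from h import *
yaw=0.215; ex=np.array([np.cos(yaw),np.sin(yaw)]); ey=np.array([-ex[1],ex[0]])
wc=np.array([.557,.1665])
for n,uv in(("top",[[205.1,159.4],[224.9,154.3]]),("scene",[[322.6,167],[316,178]])):
  for z in(.138,.143):
    W=onplane(n,uv,z); print(n,z,W.round(4).tolist(),'win-frame',[(round((w[:2]-wc)@ex,4),round((w[:2]-wc)@ey,4)) for w in W],np.linalg.norm(W[0]-W[1]).round(4))
# vial tray caps mean at z=.112
im=cv2.imread("pics/top0.png");hsv=cv2.cvtColor(im,cv2.COLOR_BGR2HSV)
b=cv2.inRange(hsv,(110,120,60),(140,255,255)); b[:225]=0;b[:,:205]=0;b[300:]=0;b[:,290:]=0
ys,xs=np.nonzero(b);print('caps',onplane("top",[[xs.mean(),ys.mean()]],.112))
# yaw from guard: long edges of the outer window contours
E
```

```text
top 0.138 [[0.5603, 0.1942, 0.138], [0.5689, 0.156, 0.138]] win-frame [(np.float64(0.0092), np.float64(0.0263)), (np.float64(0.0094), np.float64(-0.0128))] 0.0391
top 0.143 [[0.5593, 0.1934, 0.143], [0.5678, 0.1555, 0.143]] win-frame [(np.float64(0.008), np.float64(0.0258)), (np.float64(0.0083), np.float64(-0.013))] 0.0389
scene 0.138 [[0.5596, 0.2002, 0.138], [0.57, 0.1548, 0.138]] win-frame [(np.float64(0.0098), np.float64(0.0323)), (np.float64(0.0102), np.float64(-0.0142))] 0.0466
scene 0.143 [[0.5629, 0.1935, 0.143], [0.5732, 0.1486, 0.143]] win-frame [(np.float64(0.0115), np.float64(0.0251)), (np.float64(0.012), np.float64(-0.021))] 0.0461
caps [[0.36709574 0.13152264 0.112     ]]
```

The lip measures 39 mm wide against the nominal 40, which puts the pad at about window x −4 mm, y +6 mm. I'll close the fingers, align the yaw, and travel high.

Emit:
arm_command --commands '[[[0,0,0],[0,0,-0.09],1],[[0,0,0],[0,0,-0.09],1],[[0,0,0],[0,0,-0.09],1],[[0,0,0],[0,0,-0.09],1],[[0,0,0],[0,0,-0.09],1],[[-1.3,-3,0],[0,0,0],1],[[-1.3,-3,0],[0,0,0],1],[[-1.3,-3,0],[0,0,0],1],[[-1.3,-3,0],[0,0,0],1],[[-1.3,-3,0],[0,0,0],1],[[-1.3,-3,0],[0,0,0],1],[[-1.3,-3,0],[0,0,0],1],[[-1.3,-3,0],[0,0,0],1],[[-1.3,-3,0],[0,0,0],1],[[-1.3,-3,0],[0,0,0],1],[[-1.3,-3,0],[0,0,0],1],[[-1.3,-3,0],[0,0,0],1],[[-1.3,-3,0],[0,0,0],1],[[-1.3,-3,0],[0,0,0],1],[[0,0,0],[0,0,0],1]]'

```text
time: 2.1
tcp_pos: [0.4394, 0.3284, 0.3036]
tool_rot: [0.0, -0.103, 0.995, -0.001]
force: [1.4, 0.5, -0.3]
finger_gap: 0.001
```

```bash
cat > st.py <<'E'
from h import *
from scipy.spatial.transform import Rotation as R
import sys
s=robot.sense(); q=s['tool_rot']; M=R.from_quat(q[[1,2,3,0]]).as_matrix()
t=np.array([.553,.171,.25]); print('tcp',s['tcp_pos'].round(4),'t',s['time'],'F',s['force'].round(1),'gap',s['finger_gap'])
print('toolx yaw of -x',np.arctan2(-M[1,0],-M[0,0]),'zaxis',M[:,2].round(4)); print('to go tool cm',((t-s['tcp_pos'])@M*100).round(2)); print(s['joint_pos'].round(2))
E
python3 st.py
```

```text
tcp [0.4394 0.3284 0.3036] t 2.1 F [ 1.4  0.5 -0.3] gap 0.0005010901791248023
toolx yaw of -x 0.20688835165813602 zaxis [ 6.0e-04 -2.4e-03 -1.0e+00]
to go tool cm [ -7.88 -17.73   5.41]
[-0.66  0.39 -0.12  2.    0.07  0.75  0.96]
```

Emit:
arm_command --commands '[[[-1.3,-3,0],[0,0,0],1],[[-1.3,-3,0],[0,0,0],1],[[-1.3,-3,0],[0,0,0],1],[[-1.3,-3,0],[0,0,0],1],[[-1.3,-3,0],[0,0,0],1],[[-1.3,-2.7,0],[0,0,0],1],[[0,0,1],[0,0,0],1],[[0,0,1],[0,0,0],1],[[0,0,1],[0,0,0],1],[[0,0,0.5],[0,0,0],1],[[0,0,0],[0,0,0],1],[[0,0,0],[0,0,0],1],[[0,0,0],[0,0,0],1]]'

```text
time: 3.4
tcp_pos: [0.5506, 0.1767, 0.2693]
tool_rot: [0.0, -0.107, 0.994, 0.0]
force: [-0.3, -0.4, 1.4]
finger_gap: 0.001
```

```bash
python3 st.py; python3 - <<'E'
from h import *
s=robot.sense()
tip=s['tcp_pos']-[0,0,.073]
for n in("top","scene"):
    im=robot.get_image(n)[:,:,::-1].copy()
    p=proj(n,tip)[0]; print(n,p)
    c=im[95:275,150:390] if n=="top" else im[90:260,190:390]
    cv2.imwrite(f"pics/{n}1.png",cv2.resize(c,None,fx=3.2,fy=3.2,interpolation=cv2.INTER_CUBIC))
E
```

```text
tcp [0.5506 0.1767 0.2693] t 3.4 F [-0.3 -0.4  1.4] gap 0.0012288207894389299
toolx yaw of -x 0.21373273433499898 zaxis [ 6.e-04  3.e-04 -1.e+00]
to go tool cm [-0.12 -0.61  1.93]
[-0.34  0.47 -0.1   1.97  0.07  0.7   1.31]
top [210.03450832 158.20162763]
scene [316.38772713 147.77372658]
```

View pics/scene1.png

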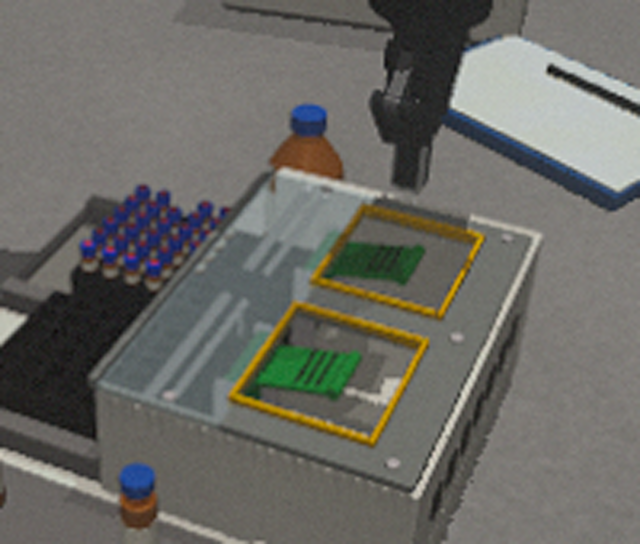

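View pics/top1.png

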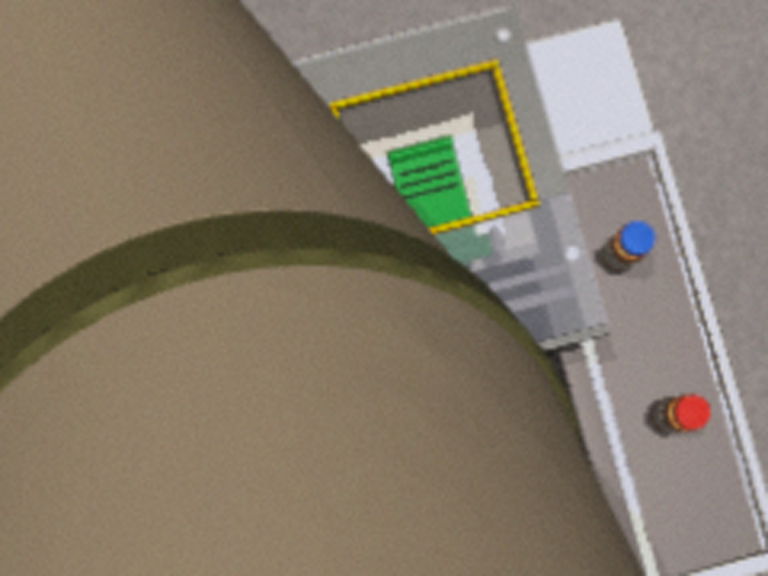

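The fingertips show at scene pixel (316.6,148.7). I predicted (316.4,147.8), so the tip model holds. The paddle and window are clear below, and the top view is hidden by the arm. Next I'll centre and descend to just above the lip.

Emit:
arm_command --commands '[[[-0.1,-0.6,0],[0,0,0],1],[[0,0,0],[0,0,0],1],[[0,0,1],[0,0,0],1],[[0,0,1],[0,0,0],1],[[0,0,1],[0,0,0],1],[[0,0,0.8],[0,0,0],1],[[0,0,0],[0,0,0],1],[[0,0,0],[0,0,0],1],[[0,0,0],[0,0,0],1]]'

```text
time: 4.4
tcp_pos: [0.553, 0.1708, 0.2311]
tool_rot: [0.0, -0.106, 0.994, 0.0]
force: [0.3, -0.5, 0.0]
finger_gap: 0.002
```

```bash
python3 st.py; python3 - <<'E'
from h import *
s=robot.sense()
tip=s['tcp_pos']-[0,0,.073]
n="scene"
im=robot.get_image(n)[:,:,::-1].copy()
print(proj(n,tip)[0])
c=im[90:210,230:390]
cv2.imwrite(f"pics/{n}2.png",cv2.resize(c,None,fx=4.5,fy=4.5,interpolation=cv2.INTER_CUBIC))
E
```

```text
tcp [0.553  0.1708 0.2311] t 4.4 F [ 0.3 -0.5  0. ] gap 0.0021303864562208703
toolx yaw of -x 0.21328477727844547 zaxis [ 5.e-04  2.e-04 -1.e+00]
to go tool cm [-0.01  0.02 -1.89]
[-0.34  0.52 -0.09  2.    0.08  0.62  1.31]
[314.09879673 164.20338271]
```

View pics/scene2.png

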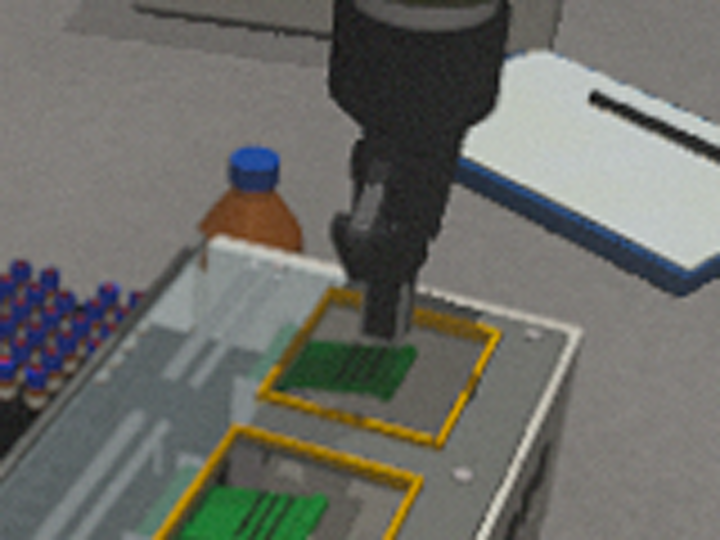

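```bash
python3 - <<'E'
from h import *
s=robot.sense(); tip=s['tcp_pos']-[0,0,.073]
ex=np.array([np.cos(.213),np.sin(.213),0]);ey=np.array([-ex[1],ex[0],0])
z=lambda p:((p-[230,90])*4.5).round(0)
for h in(0,.015,.025,.035,.05,.073):
    print(h,[ (k,z(proj("scene",tip+[0,0,h]+ey*k-ex*.011)[0]).tolist(),z(proj("scene",tip+[0,0,h]+ey*k+ex*.011)[0]).tolist()) for k in(-.05,-.04,-.03,-.015,0,.03)])
im=robot.get_image("scene")[:,:,::-1].copy()
cv2.imwrite("pics/scene3.png",cv2.resize(cv2.convertScaleAbs(im[105:180,290:350],alpha=2.5,beta=20),None,fx=8,fy=8,interpolation=cv2.INTER_CUBIC))
E
```

```text
0 [(-0.05, [320.0, 382.0], [365.0, 394.0]), (-0.04, [328.0, 370.0], [372.0, 383.0]), (-0.03, [335.0, 360.0], [379.0, 372.0]), (-0.015, [346.0, 343.0], [390.0, 356.0]), (0, [357.0, 328.0], [400.0, 340.0]), (0.03, [378.0, 298.0], [420.0, 309.0])]
0.015 [(-0.05, [323.0, 355.0], [368.0, 368.0]), (-0.04, [331.0, 344.0], [375.0, 357.0]), (-0.03, [338.0, 333.0], [383.0, 346.0]), (-0.015, [349.0, 317.0], [393.0, 329.0]), (0, [360.0, 302.0], [403.0, 314.0]), (0.03, [381.0, 272.0], [423.0, 283.0])]
0.025 [(-0.05, [325.0, 337.0], [370.0, 350.0]), (-0.04, [332.0, 326.0], [378.0, 339.0]), (-0.03, [340.0, 315.0], [385.0, 328.0]), (-0.015, [351.0, 300.0], [395.0, 312.0]), (0, [362.0, 284.0], [406.0, 296.0]), (0.03, [383.0, 255.0], [426.0, 266.0])]
0.035 [(-0.05, [326.0, 319.0], [372.0, 331.0]), (-0.04, [334.0, 308.0], [380.0, 320.0]), (-0.03, [342.0, 297.0], [387.0, 310.0]), (-0.015, [353.0, 282.0], [398.0, 294.0]), (0, [364.0, 267.0], [408.0, 278.0]), (0.03, [385.0, 237.0], [428.0, 248.0])]
0.05 [(-0.05, [329.0, 291.0], [376.0, 303.0]), (-0.04, [337.0, 280.0], [383.0, 293.0]), (-0.03, [345.0, 270.0], [390.0, 282.0]), (-0.015, [356.0, 254.0], [401.0, 266.0]), (0, [367.0, 239.0], [412.0, 251.0]), (0.03, [388.0, 211.0], [432.0, 222.0])]
0.073 [(-0.05, [333.0, 247.0], [381.0, 259.0]), (-0.04, [341.0, 236.0], [388.0, 249.0]), (-0.03, [349.0, 226.0], [396.0, 238.0]), (-0.015, [361.0, 211.0], [407.0, 223.0]), (0, [372.0, 196.0], [417.0, 208.0]), (0.03, [393.0, 168.0], [437.0, 179.0])]
```

View pics/scene3.png

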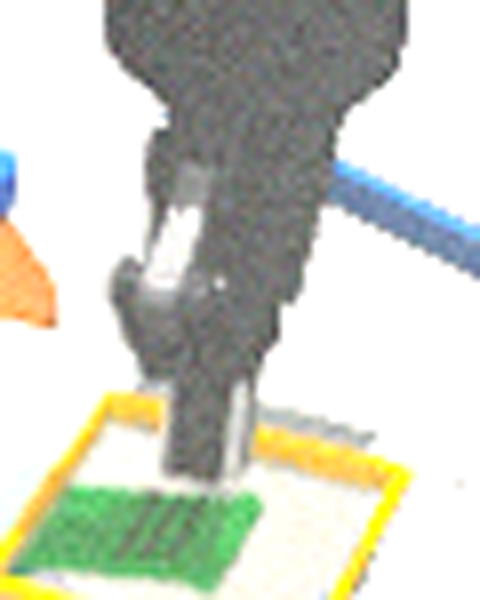

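The knuckle stays above about 40 mm from the tip and within about 40 mm of the axis, so it clears the window. The silhouette shows the tip over the paddle at scene pixel (315.5,164.4). I'll shift 2 mm toward the window centre and start pressing gently.

Emit:
arm_command --commands '[[[0,-0.2,0],[0,0,0],1],[[0,0,0.5],[0,0,0],1],[[0,0,0.5],[0,0,0],1],[[0,0,0.5],[0,0,0],1],[[0,0,0.5],[0,0,0],1],[[0,0,0.3],[0,0,0],1],[[0,0,0.3],[0,0,0],1],[[0,0,0],[0,0,0],1],[[0,0,0],[0,0,0],1]]'

```text
time: 5.4
tcp_pos: [0.5532, 0.1688, 0.2049]
tool_rot: [0.0, -0.106, 0.994, 0.0]
force: [1.1, 0.1, 3.1]
finger_gap: 0.004
```

```bash
python3 st.py; python3 - <<'E'
from h import *
n="scene"
im=robot.get_image(n)[:,:,::-1].copy()
c=im[90:210,230:390]
cv2.imwrite(f"pics/{n}4.png",cv2.resize(c,None,fx=4.5,fy=4.5,interpolation=cv2.INTER_CUBIC))
E
```

```text
tcp [0.5532 0.1688 0.2049] t 5.4 F [1.1 0.1 3.1] gap 0.0037089761235004613
toolx yaw of -x 0.21327163387500647 zaxis [ 1.e-04  1.e-04 -1.e+00]
to go tool cm [-0.02  0.22 -4.51]
[-0.34  0.56 -0.09  2.02  0.08  0.57  1.31]
```

View pics/scene4.png

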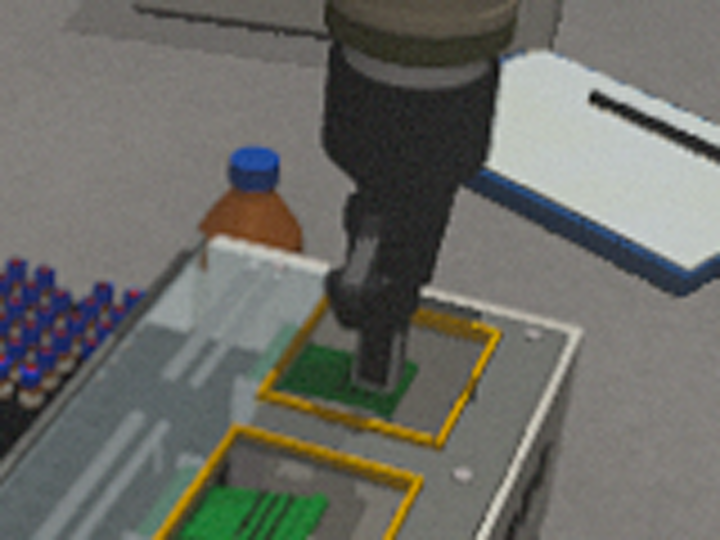

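Contact: about 3 N with the tip at z = 0.132, the lever partly down, and the vial caps already shifted slightly towards the robot. Next I'll press on to the stop.

Emit:
arm_command --commands '[[[0,0,0.3],[0,0,0],1],[[0,0,0.3],[0,0,0],1],[[0,0,0.3],[0,0,0],1],[[0,0,0.3],[0,0,0],1],[[0,0,0.2],[0,0,0],1],[[0,0,0],[0,0,0],1],[[0,0,0],[0,0,0],1]]'

```text
time: 6.15
tcp_pos: [0.5531, 0.1687, 0.1911]
tool_rot: [0.0, -0.106, 0.994, 0.0]
force: [0.9, -0.4, 6.2]
finger_gap: -0.0
```

Emit:
arm_command --commands '[[[0,0,0.2],[0,0,0],1],[[0,0,0.2],[0,0,0],1],[[0,0,0],[0,0,0],1],[[0,0,0],[0,0,0],1]]'

```text
time: 6.55
tcp_pos: [0.5526, 0.1686, 0.1871]
tool_rot: [-0.001, -0.106, 0.994, -0.0]
force: [-1.4, 0.4, 7.9]
finger_gap: -0.0
```

Emit:
arm_command --commands '[[[0,0,0.2],[0,0,0],1],[[0,0,0.1],[0,0,0],1],[[0,0,0],[0,0,0],1],[[0,0,0],[0,0,0],1]]'

```text
time: 6.95
tcp_pos: [0.5523, 0.1686, 0.1851]
tool_rot: [-0.001, -0.106, 0.994, -0.0]
force: [-4.9, -0.8, 19.5]
finger_gap: 0.002
```

```bash
python3 st.py; python3 - <<'E'
from h import *
n="scene"
im=robot.get_image(n)[:,:,::-1].copy()
c=im[90:210,210:370]
cv2.imwrite(f"pics/{n}5.png",cv2.resize(c,None,fx=4.5,fy=4.5,interpolation=cv2.INTER_CUBIC))
E
```

```text
tcp [0.5523 0.1686 0.1851] t 6.95 F [-4.9 -0.8 19.5] gap 0.002270233098759018
toolx yaw of -x 0.21339232636512684 zaxis [-1.1e-03 -4.0e-04 -1.0e+00]
to go tool cm [-0.11  0.22 -6.49]
[-0.34  0.58 -0.08  2.04  0.09  0.52  1.3 ]
```

View pics/scene5.png

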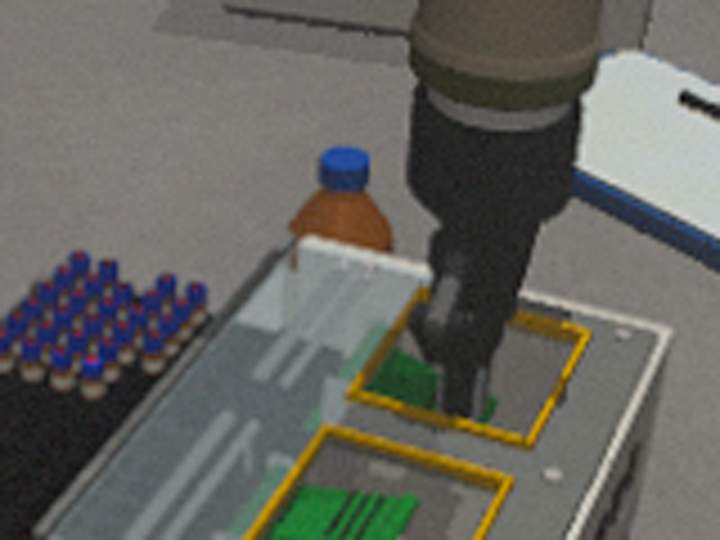

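The force jumped from 8 to 19.5 N within 2 mm at tip z = 0.112, which is the expected stop height. The vial caps are well out of the bay. Now I'll come straight up.

Emit:
arm_command --commands '[[[0,0,-0.5],[0,0,0],1],[[0,0,-0.5],[0,0,0],1],[[0,0,-1],[0,0,0],1],[[0,0,-1],[0,0,0],1],[[0,0,-1],[0,0,0],1],[[0,0,-1],[0,0,0],1],[[0,0,-2],[0,0,0],1],[[0,0,-2],[0,0,0],1],[[0,0,-2],[0,0,0],1],[[0,0,-2],[0,0,0],1],[[0,0,-1],[0,0,0],1],[[0,0,0],[0,0,0],1],[[0,0,0],[0,0,0],1]]'

```text
time: 8.3
tcp_pos: [0.5529, 0.1686, 0.3235]
tool_rot: [-0.0, -0.106, 0.994, -0.0]
force: [0.3, 0.8, -0.5]
finger_gap: -0.0
```

Emit:
arm_command --commands '[[[1.3,3,0],[0,0,0],1],[[1.3,3,0],[0,0,0],1],[[1.3,3,0],[0,0,0],1],[[1.3,3,0],[0,0,0],1],[[1.3,3,0],[0,0,0],1],[[1.3,3,0],[0,0,0],1],[[1.3,3,0],[0,0,0],1],[[1.3,3,0],[0,0,0],1],[[1.3,3,0],[0,0,0],1],[[1.3,3,0],[0,0,0],1],[[1.3,3,0],[0,0,0],1],[[1.3,3,0],[0,0,0],1],[[1.3,3,0],[0,0,0],1],[[1.3,3,0],[0,0,0],1],[[0,0,0],[0,0,0],1],[[0,0,0],[0,0,0],1],[[0,0,0],[0,0,0],1]]'

```text
time: 10.0
tcp_pos: [0.2871, 0.5397, 0.3229]
tool_rot: [-0.0, -0.106, 0.994, -0.001]
force: [-0.5, -0.1, -0.5]
finger_gap: 0.001
```

```bash
python3 st.py; python3 - <<'E'
from h import *
for n in("top","scene"):
    im=robot.get_image(n)[:,:,::-1].copy(); cv2.imwrite(f"pics/{n}6.png",im)
ex=np.array([np.cos(.215),np.sin(.215)])
im0=cv2.imread("pics/scene0.png"); im1=cv2.imread("pics/scene6.png")
def boxes(im,n,lo,hi,a=4,reg=None):
    m=cv2.inRange(cv2.cvtColor(im,cv2.COLOR_BGR2HSV),lo,hi)
    k,l,st,c=cv2.connectedComponentsWithStats(m); return [(c[i].round(1).tolist(),int(st[i,4])) for i in range(1,k) if st[i,4]>60]
for n in("top","scene"):
  for t in("0","6"):
    im=cv2.imread(f"pics/{n}{t}.png")
    print(n,t,'G',boxes(im,n,(50,120,40),(75,255,255)),'R',boxes(im,n,(0,180,90),(4,255,255)),'B',boxes(im,n,(105,150,60),(125,255,255)))
for t in("0","6"):
    im=cv2.imread(f"pics/top{t}.png");hsv=cv2.cvtColor(im,cv2.COLOR_BGR2HSV)
    b=cv2.inRange(hsv,(110,120,60),(140,255,255)); b[:225]=0;b[:,:205]=0;b[310:]=0;b[:,290:]=0
    ys,xs=np.nonzero(b);P=onplane("top",[[xs.mean(),ys.mean()]],.112)[0];print('caps',len(xs),P,P[:2]@ex)
E
```

```text
tcp [0.2871 0.5397 0.3229] t 10.0 F [-0.5 -0.1 -0.5] gap 0.0010842505666018932
toolx yaw of -x 0.21226618069955192 zaxis [-2.e-04 -2.e-03 -1.e+00]
to go tool cm [-18.23 -41.63   7.36]
[-1.06  0.45 -0.16  1.84  0.09  0.86  0.51]
top 0 G [([283.5, 152.2], 506), ([217.8, 169.6], 506)] R [([365.6, 223.3], 80)] B [([348.6, 169.0], 76), ([37.4, 248.7], 441), ([144.2, 256.8], 188)]
top 6 G [([283.5, 152.2], 507), ([217.8, 169.6], 506)] R [([365.6, 223.3], 80)] B [([348.6, 169.0], 76), ([46.0, 226.1], 283), ([144.2, 256.8], 187), ([18.4, 292.4], 122)]
scene 0 G [([307.5, 171.2], 228), ([285.8, 205.4], 329)] R [([452.8, 59.2], 205)] B [([225.3, 159.2], 72), ([232.4, 160.7], 71), ([245.2, 165.0], 70), ([232.4, 239.3], 79)]
scene 6 G [([307.5, 171.3], 235), ([285.6, 205.5], 339)] R [([453.1, 59.4], 211)] B [([218.5, 156.9], 77), ([224.5, 159.3], 75), ([241.9, 161.8], 127), ([232.4, 239.3], 78)]
caps 795 [0.36709574 0.13152264 0.112     ] 0.3867038928525024
caps 844 [0.34674522 0.12610809 0.112     ] 0.36566672870626
```

View pics/top6.png

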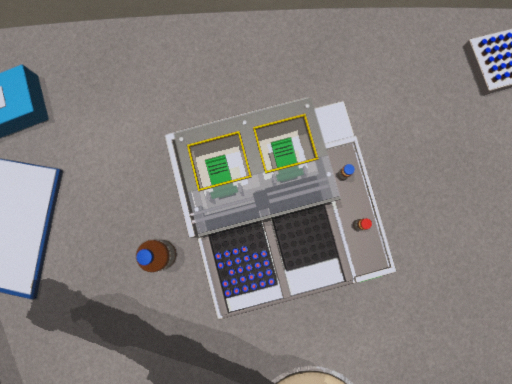

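View pics/scene6.png

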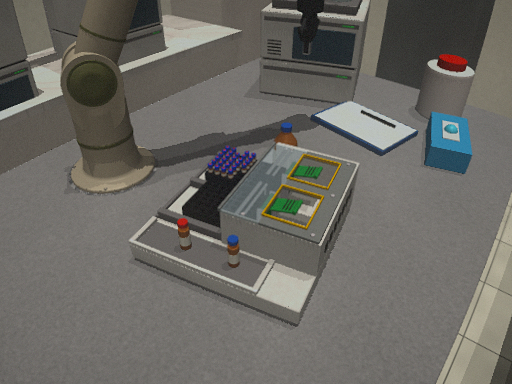

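The top view shows the vial tray moved out, with its cap centroid about 21 mm along −x. That reads low, because more rear caps are now visible. Both levers, the bottle and the loose vials are within 0.3 px of where they began. I'm handing in.

```bash
python3 -c "
from cell import robot
print(robot.job_done())"
```

```text
the job is handed in; nothing more can be done
None
```

I ejected the vial tray (left bay) and handed the job in at about 10 s; no verdict was reported.

**What I did:** I went down through the left guard window with closed fingers and pressed the left eject lever to its stop. There the force rose from 8 N to 19.5 N over the last 2 mm, with the fingertips about 36 mm below the guard's top, where the stop was expected. I then came straight up and moved the arm clear of the sampler.

**Last checks:**
- **Vial tray:** its caps moved about 21 mm out. That is a little under the nominal 23 mm, probably because more rear caps came into view and biased the estimate, but inside the 17–52 mm range. I only measured the movement, so this assumes the tray started fully home.
- **Levers and loose items:** in the top view both levers, the solvent bottle and the two loose vials are within 0.1 px of their starting positions. The empty tray looks unmoved, but I judged that by eye.
- **Contact:** the tool force read about zero once clear. I saw no sign of touching the guard, but I could not check that directly.
- **One disagreement:** just above the lever, the fingertip silhouette sat about 2 px (roughly 4 mm) off its predicted position. There was more than 20 mm of window clearance, so I carried on without correcting for it.

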